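Line up two quarter-turn fasteners and hold the air-filter cover shut

ROBOT

A 6-joint arm with a two-finger parallel gripper is mounted at the origin on the work surface. World frame = base frame: x ahead of the robot, y to its left, z up, the work surface at z = 0. Lengths are in mm, angles in rad, forces in N, time in s.
With the tool pointing down it reaches from about 350 to 875 mm from the base axis. Payload 4.2 kg.
Tool frame: the origin (TCP) lies at the very end of the fingers, on their centre line; the grasp point (between the pads) lies 19 mm behind it; z points along the fingers, y is the direction in which the jaws open and shut (so a half turn about z gives the same grasp; the last joint's range is limited). The gripper opens to 85 mm and grips with 20 to 120 N. Pads are 22 mm wide; open, the fingers measure 114 mm over their backs; the gripper's body (76 mm by 85 mm) begins 54 mm behind the grasp point. The pads swing forward as they close: fully open they stand 13 mm farther back than shut.
Start: joints at [-0.891, 0.385, 0.008, 0, -1.194, -0.259], TCP at [255.319, -570.448, 231.312] pointing down, gripper open.
Joint ranges: [-3.14, 3.14], [-1.21, 2.06], [-1.07, 1.41], [-3.16, 2.05], [-2.99, -0.16], [-3.1, 3.1]. Speed limits (rad/s): [2.79, 2.79, 3.14, 3.14, 3.14, 3.14].

INTERFACE

Orientations are given as a unit quaternion [x, y, z, w].
In Python, from bench import telemetry, eyes, arm gives the robot as it stands. The module is installed in compiled form; this text tells all that it offers.
- The arm moves only by the tool move_arm, never from a script. Its argument "deltas" is text: rows parted by semicolons, each of 6 numbers parted by spaces: the shift along the tool's x, y, z in cm, then the turn, a rotation vector about the tool's x, y, z in rad. A call has 1 to 12 rows; each row shifts and turns the commanded pose from where the row before left it, along the tool's axes as they then stand; what a row does not reach is not made up. A row lasts 1/8 s, in which the tool goes at most 62.5 mm and 10.7 degrees, less where a joint would pass 70% of its speed; a pose out of reach is approached as far as the arm can. A call is refused whole if a number of a shift passes 6.25 or a number of a turn 0.188, either way. A call with a gripper value outside its range is refused whole. "grip" is the finger opening in cm, from 0 to 8.54, set as the call begins (left out, the last holds). The fingers move at their own pace and stop on an object; the grip force is fixed at half the most. Time passes only in rows, so rows that do not move let the fingers close. It gives the time, the measured TCP pose, the force and the opening at its end, in the units of the state.
- telemetry.read_state(): the state, without advancing time (a new reading comes with each control period).
- eyes.get_image(name): name is "scene" or "top" or "wrist"; returns a dict with "pixels" (480x640x3 uint8, blue, green, red), "range_z" (480x640 float32, mm along the optical axis (not along the pixel's ray), 0 where there is no reading), "fx", "fy", "cx", "cy" (pixels), "origin" and "orientation" of the camera in the world; the wrist camera has in their place "tool_from_camera" (4x4, takes a point from camera to tool coordinates, whose origin is the TCP and whose axes are the flange's). Camera axes: x right, y up, looking along -z (the intrinsics and any distortion apply to the point x, -y, -z); pixel columns grow to the right and rows downward; lengths in mm; the calibration is good to about 2 mm. A picture is of the moment at which its call begins: read the wrist's pose just before it.
- arm.job_done(): hands the job in, once; it reports no verdict.
Trained networks look in a picture, given as the dict that the camera call returned (one of the last four; its "shot" number tells which), for a name from the list of things; names that differ only in an ending like _2 or _b are one class to them, and where a whole thing is asked for, a point or a joint stands for the part that bears it (a point fixed in the world has none). Each returns a list of dicts, best first, with "p" (0 to 1); they miss things now and then, are a little off and sometimes report something else, mostly with a low value. They report only what shows in the picture. A call takes as long as a camera call.
- eyes.boxes_of(picture, name): "point" ([x, y, z] in mm, in world coordinates, good to about 4 mm: the middle of the surface that is visible of it).
The state is a dict: "clock": time; "joints": joint angles; "joint_vel": joint speeds; "joint_efforts": joint torques, N m; "position": TCP position; "ee_rot": TCP orientation; "contact_force": force on the tool from outside, world axes, zero at the start; "wrist_torque": the same for the moment, N m; "gripper_width": finger opening in mm.
Only numpy, scipy, OpenCV 4.12 (cv2) and the standard library are available. Lean on these libraries where they do the work, as an engineer would, in place of code of your own. Each camera call takes 0.05 s, during which the arm holds its last target.

TASK

The sprung, hinged cover of the air-filter box stands ajar because its two red wing fasteners are crosswise. Turn each fastener until the slot line along its wing lines up with the yellow marks either side of it, so that the tang underneath can enter the slot in the frame, then press the cover down flush onto its seal. Finish while still holding the cover pressed against the frame, so that I can check the seal all round, and leave the other things on the bench where they are.

Things in the scene. Friction and masses are not known exactly. Their poses are not given: they have to be found in the camera images.
- airbox: Air-filter box: black, 210 x 300 mm, on a low blue square-tube stand (overall 195 x 350 mm), fixed to the bench, 146 mm high to the aluminium rim (the frame). Origin on the bench under the middle of the box; x points to the hinge side, away from the fasteners, y along the hinge to the intake trumpet, z up. A trumpet (to y = +188 mm) and a rubber boot (to y = -186 mm) stick out at the sides, below the rim.
- cover_hinge (a joint): Angle of the grey hinged cover (rad): 0 = shut flush on the seal, 0.12 = fully ajar, where its spring holds it. The hinge axis runs along the box's y at x = +121 mm, z = 150 mm in the box's frame. The cover springs back when let go: shutting it takes about 6 N at the push pad at first and 8 N when shut, twice as much at the cover's middle. With a fastener out of line its tang stands on the frame and the cover stops at about 0.055.
- cover: The grey cover: plate 228 (x) x 312 (y) x 6 mm. Its origin lies on the hinge axis, midway, level with the plate's under side; the plate runs from x = -6 to x = -234 mm; y along the hinge, z out of the plate's top. It carries both fasteners, the push pad and low ribs and hinge leaves (under 5 mm).
- push_pad (a point): Centre of the top of the black rubber push pad (36 x 70 mm, 3 mm thick) on the cover near its free edge, midway between the fasteners; 201 mm from the hinge axis, 9 mm above the cover's under side. Axes as the cover's: y runs along the hinge, the line of the yellow marks and of the frame's slots; z out of the cover.
- wing_left (a point): Centre of the red wing of the left fastener (towards +y of the box): wing 36 mm long along this point's y, 7 mm thick along its x, 18 mm tall (9 mm above and below this point); the cover's top is 12 mm below this point, a steel disc of diameter 32 mm and 3 mm thick lies between. A thin black slot line runs along the wing's top. It turns stiffly (0.05 N m) about its z, square to the cover, and stays where it is left. Its axis lies 85 mm from the push pad's centre.
- wing_right (a point): Centre of the red wing of the right fastener (towards -y of the box); the same as the left one.
- fastener_left (a joint): Angle of the left fastener (rad), counter-clockwise from above; 0, pi and -pi = in line with the yellow marks (tang over the slot), pi/2 = square across. Stops at -3.2 and 3.2. The tang enters the slot within about 0.16 rad of in line.
- fastener_right (a joint): Angle of the right fastener (rad), the same as the left one.
- spanner: Steel spanner, 170 mm long, lying flat; a bystander. Origin under its middle.
- screwdriver: Blue-handled screwdriver, 200 mm long, lying flat; a bystander. Origin under its middle.
- spray_can: Blue spray can, diameter 55, 155 mm tall, standing; a bystander. Origin under its middle.
- piston: Aluminium piston, diameter 68, 59 mm tall, crown up; a bystander. Origin under its middle.
- tape_roll: Roll of blue masking tape, diameter 100, 24 mm tall, lying flat; a bystander. Origin under its middle.
- parts_dish: Steel parts dish, diameter 110, 28 mm tall, mouth up; a bystander. Origin under its middle.
- grease_jar: Grease jar, white with a green cap, diameter 64, 60 mm tall; a bystander. Origin under its middle.

How it is judged:
By the outcome, as a careful person would: the job done as asked, in the order asked, and still so for the second after the job is handed in, while the arm keeps its last pose, push and grip.
It also fails if it takes over 51 s, if anything falls off the work surface, if the arm or the gripper's body presses on something with over 40 N, if the wrist force passes 120 N, or if a joint passes its speed limit or range.

## Working session

There is one attempt and no reset: what is moved stays moved. The work goes in short steps, Python scripts to look and compute and a tool call to move; the robot and the scene stay as the last step left them, time stands still between calls to the robot, and variables do not carry over. Pictures are saved under pics/ and viewed, and the job is handed in when it is done.

Besides the shell and the picture viewer there is one more tool, called after "Emit:" by a JSON object that holds its "method" and its "body". move_arm: Moves the arm, as the interface text tells. Its arguments: {"type":"object","properties":{"deltas":{"type":"string"},"grip":{"type":"number"}},"required":["deltas"]}

```bash
mkdir -p pics; cat > h.py <<'E'
import numpy as np, cv2
from bench import telemetry, eyes, arm
from scipy.spatial.transform import Rotation as R
def campose(p, st=None):
    if 'tool_from_camera' in p:
        T=np.eye(4);T[:3,:3]=R.from_quat(st['ee_rot']).as_matrix();T[:3,3]=st['position']
        return T@np.array(p['tool_from_camera'])
    T=np.eye(4);o=np.array(p['orientation'])
    T[:3,:3]=R.from_quat(o).as_matrix() if o.size==4 else o
    T[:3,3]=p['origin'];return T
def grab(name,fn=None):
    st=telemetry.read_state();p=eyes.get_image(name)
    if fn: cv2.imwrite('pics/'+fn,p['pixels'])
    return p,campose(p,st)
def world(p,T,u,v,d=None):
    if d is None: d=p['range_z'][int(round(v)),int(round(u))]
    c=np.array([(u-p['cx'])/p['fx']*d,-(v-p['cy'])/p['fy']*d,-d,1]);return (T@c)[:3]
def ray(p,T,u,v,z):
    o=T[:3,3];w=world(p,T,u,v,1000.)-o
    return o+w*(z-o[2])/w[2]
def proj(p,T,x):
    c=np.linalg.inv(T)@np.append(x,1);return p['cx']+p['fx']*c[0]/-c[2], p['cy']-p['fy']*c[1]/-c[2]
E
python3 - <<'E'
from h import *
print(telemetry.read_state())
for n in ['scene','top','wrist']:
    p,T=grab(n,n+'0.png')
    print(n,[k for k in p],T.round(3).tolist(),p['fx'],p['cx'],p['cy'])
    if n!='wrist':
        for t in ['airbox','push_pad','wing_left','wing_right','cover']:
            print(t,[(np.round(b['point'],1).tolist(),round(b['p'],2)) for b in eyes.boxes_of(p,t)][:3])
E
```

```text
{'clock': 0.0, 'joints': array([-8.91400737e-01,  3.85552364e-01,  6.60249215e-03, -4.92076276e-04,
       -1.19399846e+00, -2.58596730e-01]), 'joint_vel': array([ 8.47047809e-05, -2.40107445e-04,  1.28141086e-03, -2.37141440e-03,
        2.02669590e-03,  3.20735025e-04]), 'joint_efforts': array([ 1.45012851e-03, -3.92288446e+01,  1.88400435e+01,  4.18599665e+00,
       -4.60824158e-03,  1.70655221e-05]), 'position': array([ 255.07479082, -569.92964726,  230.21601312]), 'ee_rot': array([-2.08761638e-01,  9.77965934e-01,  1.06318163e-03, -2.82356304e-04]), 'contact_force': array([-0.69694377,  0.84524228, -0.22376703]), 'wrist_torque': array([ 0.00314337, -0.0294211 , -0.01173708]), 'gripper_width': 85.2536296329238}
scene ['pixels', 'range_z', 'fx', 'fy', 'cx', 'cy', 'origin', 'orientation', 'shot'] [[-0.217, -0.836, 0.504, 1115.774], [0.976, -0.18, 0.123, 132.642], [-0.012, 0.518, 0.855, 1073.692], [0.0, 0.0, 0.0, 1.0]] 520.7638328074395 325.9345705098458 248.2137626096618
airbox [([621.8, 100.0, 164.0], 0.93)]
push_pad [([596.1, 96.8, 171.0], 0.8)]
wing_left [([505.6, 169.5, 188.3]
[... 165 characters left out ...]
cy', 'origin', 'orientation', 'shot'] [[-0.001, 0.992, -0.122, 450.29], [-1.0, -0.003, -0.017, -4.168], [-0.017, 0.122, 0.992, 1230.006], [0.0, 0.0, 0.0, 1.0]] 508.808833809485 324.80745178449894 238.83521260412996
airbox [([475.2, -423.2, 58.0], 0.6)]
push_pad [([583.0, 103.3, 176.8], 0.55)]
wing_left [([492.1, 170.7, 181.3], 0.7)]
wing_right [([521.8, 2.3, 183.3], 0.72)]
cover [([580.7, 96.8, 177.4], 0.93), ([422.0, 399.2, 15.7], 0.28)]
wrist ['pixels', 'range_z', 'fx', 'fy', 'cx', 'cy', 'tool_from_camera', 'shot'] [[-0.409, -0.871, -0.273, 185.626], [0.913, -0.39, -0.122, -600.937], [0.0, -0.299, 0.954, 373.372], [0.0, 0.0, 0.0, 1.0]] 362.35202247397984 312.662900824202 236.88960362629763
```

View pics/scene0.png

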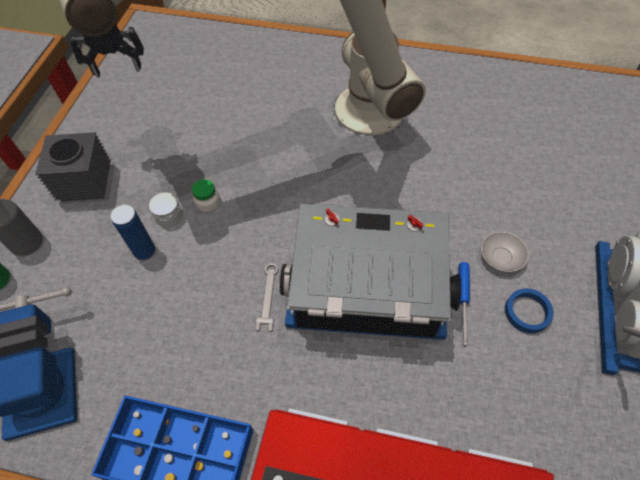

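View pics/top0.png

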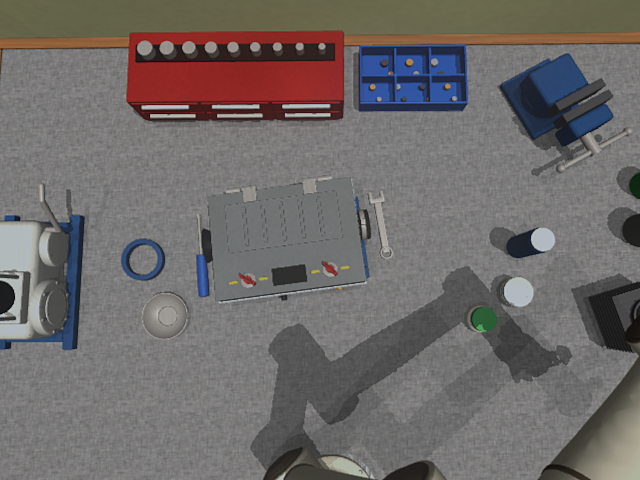

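```bash
python3 - <<'E'
import cv2
a=cv2.imread('pics/top0.png')[225:305,205:375];b=cv2.imread('pics/scene0.png')[195:245,295:455]
cv2.imwrite('pics/z_top.png',cv2.resize(a,None,fx=4.6,fy=4.6,interpolation=cv2.INTER_CUBIC))
cv2.imwrite('pics/z_sc.png',cv2.resize(b,None,fx=5,fy=5,interpolation=cv2.INTER_CUBIC))
from h import *
p,T=grab('wrist');print(np.round(p['tool_from_camera'],3))
E
```

```text
[[   0.       0.954    0.299   76.062]
 [   1.      -0.      -0.       0.618]
 [  -0.       0.299   -0.954 -142.08 ]
 [   0.       0.       0.       1.   ]]
```

View pics/z_top.png

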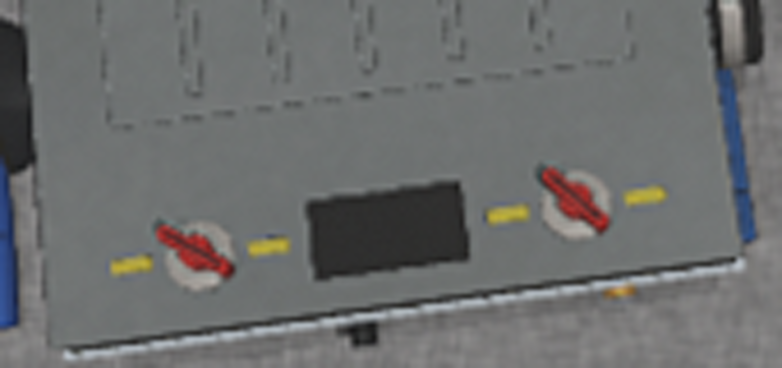

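View pics/z_sc.png

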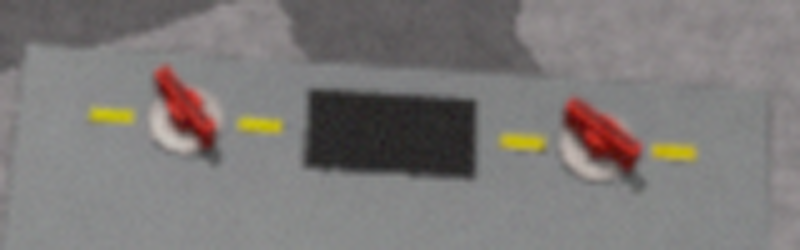

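```bash
cat >> h.py <<'E'
def rowsto(pos,Rt,n,P=None,Q=None):
    st=telemetry.read_state()
    P=np.array(st['position']) if P is None else P; Q=R.from_quat(st['ee_rot']) if Q is None else Q
    rv=(Q.inv()*Rt).as_rotvec()/n; s=(np.array(pos)-P)/n
    out=[]
    for i in range(n):
        q=Q*R.from_rotvec(rv*i); out.append(' '.join('%.2f'%v for v in q.inv().apply(s)/10)+' '+' '.join('%.3f'%v for v in rv))
    print('; '.join(out)); print('dist/row mm',np.linalg.norm(s),'turn deg',np.degrees(np.linalg.norm(rv)))
def toolR(yang,zdir=(0,0,-1)):
    z=np.array(zdir,float);z/=np.linalg.norm(z)
    y=np.array([np.cos(yang),np.sin(yang),0]);y-=z*(y@z);y/=np.linalg.norm(y)
    return R.from_matrix(np.c_[np.cross(y,z),y,z])
E
python3 - <<'E'
from h import *
rowsto([505,88,290],toolR(np.radians(140)),12)
E
```

```text
-4.14 4.16 -0.49 -0.000 0.000 -0.038; -4.29 4.00 -0.49 -0.000 0.000 -0.038; -4.44 3.84 -0.49 -0.000 0.000 -0.038; -4.58 3.67 -0.49 -0.000 0.000 -0.038; -4.72 3.49 -0.49 -0.000 0.000 -0.038; -4.85 3.31 -0.49 -0.000 0.000 -0.038; -4.97 3.13 -0.49 -0.000 0.000 -0.038; -5.08 2.94 -0.49 -0.000 0.000 -0.038; -5.19 2.74 -0.49 -0.000 0.000 -0.038; -5.29 2.55 -0.49 -0.000 0.000 -0.038; -5.38 2.34 -0.49 -0.000 0.000 -0.038; -5.46 2.14 -0.49 -0.000 0.000 -0.038
dist/row mm 58.8856761738012 turn deg 2.157828019467734
```

Emit:
{"method": "move_arm", "body": {"deltas": "-4.1 4.2 -0.6 0 0 -0.038; -4.3 4.0 -0.6 0 0 -0.038; -4.4 3.8 -0.6 0 0 -0.038; -4.6 3.7 -0.5 0 0 -0.038; -4.7 3.5 -0.5 0 0 -0.038; -4.9 3.3 -0.5 0 0 -0.038; -5.0 3.1 -0.5 0 0 -0.038; -5.1 2.9 -0.5 0 0 -0.038; -5.2 2.7 -0.5 0 0 -0.038; -5.3 2.5 -0.4 0 0 -0.038; -5.4 2.3 -0.4 0 0 -0.038; -5.4 2.1 -0.4 0 0 -0.038", "grip": 4.5}}

```text
clock: 2.2
position: [505.6, 89.3, 291.9]
ee_rot: [-0.425, 0.905, -0.0, 0.001]
contact_force: [0.7, -0.9, -0.1]
gripper_width: 45.2
```

Emit:
{"method": "move_arm", "body": {"deltas": "0 0 0 0 0 0; 0 0 0 0 0 0"}}

```text
clock: 2.45
position: [504.9, 87.2, 291.1]
ee_rot: [-0.425, 0.905, 0.0, -0.0]
contact_force: [-0.5, 0.2, 0.4]
gripper_width: 45.0
```

```bash
python3 - <<'E'
from h import *
st=telemetry.read_state();print(st['clock'],st['position'],st['ee_rot'],st['joints'],st['joint_vel'].round(3),st['gripper_width'])
p,T=grab('wrist','w1.png')
np.savez('w1.npz',T=T,r=p['range_z'],K=[p['fx'],p['fy'],p['cx'],p['cy']])
for t in ['push_pad','wing_left','wing_right']:
    print(t,[(np.round(b['point'],1).tolist(),round(b['p'],2)) for b in eyes.boxes_of(p,t)][:3])
E
```

```text
2.45 [504.88471007  87.21103287 291.07840751] [-4.24633188e-01  9.05365382e-01  2.43347932e-05 -4.24624916e-04] [ 4.88171920e-01  1.52564432e-01 -1.61102047e-01 -9.53557695e-05
 -1.25797564e+00 -1.18182539e+00] [-0.023 -0.015 -0.011  0.001  0.001 -0.002] 45.03524930133062
push_pad [([557.5, 47.1, 174.2], 0.62)]
wing_left [([484.1, 169.6, 184.8], 0.6), ([561.0, 51.0, 173.5], 0.48)]
wing_right [([512.2, 3.4, 193.3], 0.65)]
```

View pics/w1.png

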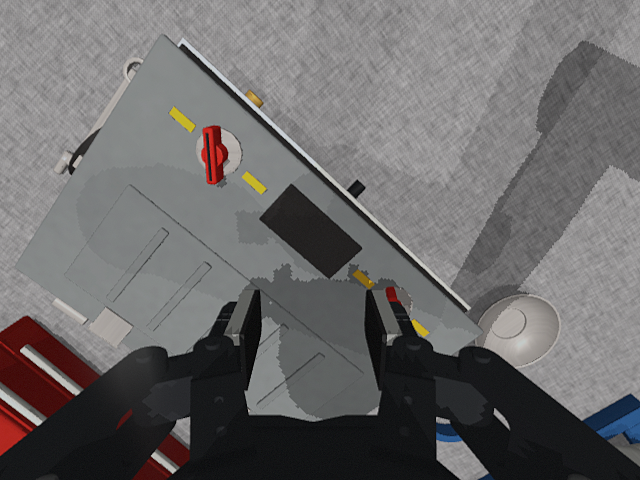

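```bash
cat > m.py <<'E'
from h import *
def blobs(p,lo,hi,lo2=None,hi2=None,amin=15):
    hsv=cv2.cvtColor(p['pixels'],cv2.COLOR_BGR2HSV);m=cv2.inRange(hsv,lo,hi)
    if lo2: m|=cv2.inRange(hsv,lo2,hi2)
    n,l,s,c=cv2.connectedComponentsWithStats(m);return [(l==i) for i in range(1,n) if s[i,4]>=amin]
def pts(p,T,m):
    v,u=np.nonzero(m&(p['range_z']>0));return np.array([world(p,T,a,b) for a,b in zip(u,v)])
def analyse(n,fn=None):
    p,T=grab(n,fn)
    for nm,bl in (('yel',blobs(p,(22,120,80),(34,255,255))),('red',blobs(p,(0,150,60),(8,255,255),(172,150,60),(180,255,255)))):
        for m in bl:
            P=pts(p,T,m)
            if len(P)<10: continue
            c=P.mean(0)
            if not(430<c[0]<600 and -80<c[1]<260 and 130<c[2]<230): continue
            q=P
            if nm=='red': q=P[P[:,2]>np.percentile(P[:,2],97)-6]
            r=cv2.minAreaRect(q[:,:2].astype(np.float32));w=cv2.boxPoints(r)
            e1,e2=w[1]-w[0],w[2]-w[1];e=e1 if np.linalg.norm(e1)>np.linalg.norm(e2) else e2
            print(n,nm,len(P),'mean',c.round(1),'rect c',np.round(r[0],1),'size',np.round(r[1],1),'ang',round(np.degrees(np.arctan2(e[1],e[0]))%180,1),'ztop',np.percentile(P[:,2],[5,50,95]).round(1))
    return p,T
E
python3 - <<'E'
from m import *
for n in ['wrist','top','scene']: p,T=analyse(n)
E
```

```text
wrist yel 254 mean [521.  -28.3 180.5] rect c [521.  -28.2] size [ 6.7 17.9] ang 94.9 ztop [179.3 180.5 181.7]
wrist yel 217 mean [512.8  33.  180.5] rect c [512.9  33.2] size [ 6.4 18. ] ang 96.4 ztop [179.4 180.5 181.7]
wrist yel 132 mean [498.4 140.4 180.4] rect c [498.4 140.2] size [ 5.6 17.3] ang 98.1 ztop [179.4 180.4 181.4]
wrist yel 140 mean [489.7 199.9 183.5] rect c [483.8 157.4] size [108.4   8.2] ang 82.5 ztop [179.4 180.5 181.8]
wrist red 975 mean [516.3   3.1 196.5] rect c [518.    3.2] size [35.4 12.2] ang 56.2 ztop [187.1 198.  201.8]
wrist red 144 mean [486.6 152.5 203. ] rect c [474.9 102.5] size [1.  3.7] ang 134.3 ztop [186.8 196.6 300.2]
top yel 21 mean [520.6 -27.8 181.9] rect c [521.  -27.6] size [ 4.2 16.5] ang 92.0 ztop [179.9 181.7 183.8]
top yel 24 mean [512.8  34.  181.7] rect c [512.9  34.3] size [16.6  4.5] ang 89.4 ztop [178.2 182.2 184.3]
top red 63 mean [517.9   4.6 200.3] rect c [517.8   5.2] size [34.2 11.2] ang 39.7 ztop [194.5 200.6 204.2]
scene yel 21 mean [522.4 -29.4 181.8] rect c [522.4 -29.9] size [ 5.9 16.9] ang 97.3 ztop [179.8 181.2 184.3]
scene yel 18 mean [514.2  31.7 181.9] rect c [514.9  30.9] size [15.   6.5] ang 87.1 ztop [179.3 181.9 184.6]
scene yel 25 mean [491.4 200.  181.4] rect c [491.7 199.6] size [ 7.  17.1] ang 98.8 ztop [178.6 181.7 183.8]
scene red 66 mean [523.8   1.7 199.1] rect c [522.5   1.1] size [33.3  9.7] ang 38.0 ztop [192.  200.1 203.3]
scene red 89 mean [501.2 169.2 198.2] rect c [499.7 170.1] size [31.5 12. ] ang 53.5 ztop [191.1 199.  203.6]
```

```bash
cat >> m.py <<'E'
def cover_plane(p,T):
    # plane fit from depth near line of fasteners
    v,u=np.mgrid[0:480:3,0:640:3];P=np.array([world(p,T,a,b) for a,b in zip(u.ravel(),v.ravel()) if p['range_z'][b,a]>0])
    ang=np.radians(97.7);ey=np.array([np.cos(ang),np.sin(ang)]);ex=np.array([ey[1],-ey[0]])
    q=P[:,:2]-[505.6,86.3]; a=q@ex;b=q@ey
    s=P[(a>-20)&(a<60)&(abs(b)<130)&(P[:,2]>165)&(P[:,2]<186)]
    for _ in range(5):
        c=s.mean(0);n=np.linalg.svd(s-c)[2][2];n*=np.sign(n[2]);d=(s-c)@n;s=s[abs(d)<max(1.0,1.5*d.std())]
    return c,n,len(s),d.std()
def wingfit(p,T,c0,n,h=(14,24),f=None):
    ang=np.radians(97.7);ey=np.array([np.cos(ang),np.sin(ang),0]);ey-=n*(ey@n);ey/=np.linalg.norm(ey);ex=np.cross(ey,n)
    hsv=cv2.cvtColor(p['pixels'],cv2.COLOR_BGR2HSV);m=cv2.inRange(hsv,(0,150,40),(8,255,255))|cv2.inRange(hsv,(172,150,40),(180,255,255))
    P=pts(p,T,m>0);d=P-c0;L=np.c_[d@ex,d@ey,d@n];L=L[(np.hypot(L[:,0],L[:,1])<30)&(L[:,2]>h[0])&(L[:,2]<h[1])]
    c=L[:,:2].mean(0);w,V=np.linalg.eigh(np.cov(L[:,:2].T));e=V[:,1]
    print('wing n',len(L),'centre off',c.round(1),'ext',(np.ptp(L[:,:2]@e)).round(1),np.ptp(L[:,:2]@V[:,0]).round(1),'height',L[:,2].max().round(1),'angle from marks deg (ccw+)',round((np.degrees(np.arctan2(e[1],e[0]))-90+90)%180-90,1))
E
python3 - <<'E'
from m import *
p,T=grab('wrist')
c,n,k,s=cover_plane(p,T);print(c.round(1),n.round(4),k,s, 'along box x', n[:2]@[np.cos(np.radians(7.7)),np.sin(np.radians(7.7))])
for c0 in ([516.9,2.3,180.5],):
    wingfit(p,T,np.array(c0),n); wingfit(p,T,np.array(c0),n,(18.,24))
for nm in ('top','scene'):
    p,T=grab(nm)
    for c0 in ([516.9,2.3,180.5],[494.3,170.2,180.5]): print(nm);wingfit(p,T,np.array(c0),n)
E
python3 - <<'E'
import cv2
a=cv2.imread('pics/w1.png')[90:220,150:300];cv2.imwrite('pics/zw1.png',cv2.resize(a,None,fx=4,fy=4,interpolation=cv2.INTER_CUBIC))
E
```

```text
[532.9  63.9 176.7] [0.123  0.0158 0.9923] 2259 0.4719347370222777 along box x 0.12398725650315369
wing n 710 centre off [-1.8  0.5] ext 35.8 14.2 height 22.0 angle from marks deg (ccw+) -49.6
wing n 474 centre off [-1.3  0.1] ext 35.6 7.2 height 22.0 angle from marks deg (ccw+) -49.4
top
wing n 58 centre off [-0.7  2.4] ext 34.2 13.0 height 23.8 angle from marks deg (ccw+) -49.7
topm.py:35: RuntimeWarning: Mean of empty slice.
  c=L[:,:2].mean(0);w,V=np.linalg.eigh(np.cov(L[:,:2].T));e=V[:,1]
  ret = um.true_divide(
  avg = a.mean(axis, **keepdims_kw)
m.py:35: RuntimeWarning: Degrees of freedom <= 0 for slice
  c=L[:,:2].mean(0);w,V=np.linalg.eigh(np.cov(L[:,:2].T));e=V[:,1]
  c *= np.true_divide(1, fact)
  c *= np.true_divide(1, fact)
Traceback (most recent call last):
  File "m.py", line 36, in wingfit
    print('wing n',len(L),'centre off',c.round(1),'ext',(np.ptp(L[:,:2]@e)).round(1),np.ptp(L[:,:2]@V[:,0]).round(1),'height',L[:,2].max().round(1),'angle from marks deg (ccw+)',round((np.degrees(np.arctan2(e[1],e[0]))-90+90)%180-90,1))
                                                         ~~~~~~^^^^^^^^^^^
ValueError: zero-size array to reduction operation maximum which has no identity
```

View pics/zw1.png

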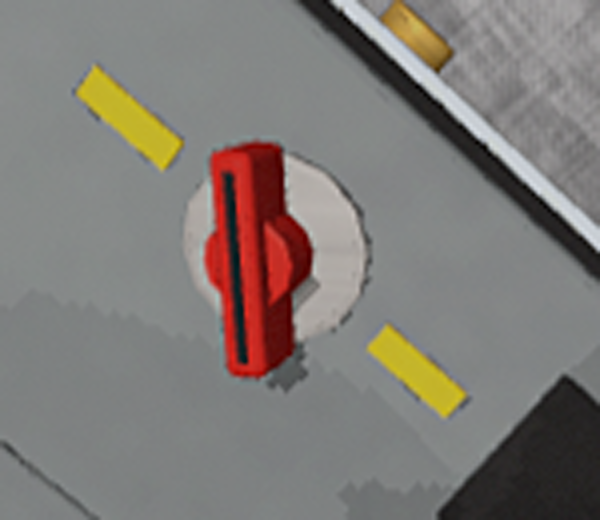

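```bash
python3 - <<'E'
from m import *
p,T=grab('wrist')
n=np.array([0.123,0.0158,0.9923]);n/=np.linalg.norm(n);c0=np.array([516.9,2.3,180.5])
th=np.radians(48.2);e=np.array([np.cos(th),np.sin(th),0]);e-=n*(e@n);e/=np.linalg.norm(e);f=np.cross(n,e)
hsv=cv2.cvtColor(p['pixels'],cv2.COLOR_BGR2HSV);m=cv2.inRange(hsv,(0,150,20),(8,255,255))|cv2.inRange(hsv,(172,150,20),(180,255,255))
P=pts(p,T,m>0);d=P-c0;L=np.c_[d@e,d@f,d@n];L=L[np.hypot(L[:,0],L[:,1])<30]
for lo in range(2,24,2):
    s=L[(L[:,2]>=lo)&(L[:,2]<lo+2)]
    if len(s): print(lo,len(s),'along',s[:,0].min().round(1),s[:,0].max().round(1),'across',s[:,1].min().round(1),s[:,1].max().round(1))
s=L[abs(L[:,1])>5];print(np.c_[s][::6].round(1).tolist())
for nm,c0 in (('scene',[494.3,170.2,180.5]),('scene',[516.9,2.3,180.5])):
    p,T=grab(nm);print(nm);wingfit(p,T,np.array(c0),n);wingfit(p,T,np.array(c0),n,(17,25))
p,T=grab('top')
hsv=cv2.cvtColor(p['pixels'],cv2.COLOR_BGR2HSV);print(p['pixels'][245:251,235:265:5])
E
```

```text
2 2 along -3.2 2.2 across 6.4 6.6
4 38 along -16.8 16.7 across 3.1 7.7
6 56 along -17.6 15.7 across 2.7 7.9
8 53 along -17.9 16.4 across 2.4 7.8
10 49 along -18.0 15.5 across 1.6 7.4
12 74 along -18.2 17.1 across -6.9 7.7
14 158 along -17.2 17.1 across -6.5 7.7
16 69 along -18.0 15.5 across -4.7 7.4
18 291 along -18.1 17.9 across -2.8 4.1
20 182 along -17.1 16.7 across -2.6 4.0
22 1 along -5.9 -5.9 across -0.1 -0.1
[[-5.4, 5.3, 9.7], [-4.2, 5.3, 5.9], [-4.4, 5.6, 10.9], [-4.0, -5.5, 15.1], [-3.6, 6.5, 9.8], [-3.9, 6.5, 15.8], [-2.2, 7.0, 5.1], [-2.6, 6.9, 11.3], [-2.4, 5.3, 14.4], [-1.2, 6.8, 7.1], [-1.7, 5.1, 14.1], [-0.8, 7.3, 8.6], [-1.2, 6.0, 15.0], [-0.2, 7.8, 8.3], [-0.8, 6.3, 15.9], [0.8, 7.3, 6.7], [0.2, 6.2, 13.9], [2.2, 6.6, 2.7], [0.5, 7.4, 15.6], [1.8, -5.3, 15.1], [2.6, 6.8, 7.7], [2.2, 6.0, 13.5], [3.3, -6.0, 13.8], [3.7, 6.4, 8.9], [4.0, 5.5, 14.6]]
scene
wing n 72 centre off [ 4.  -1.9] ext 32.2 13.0 height 23.8 angle from marks deg (ccw+) -36.3
wing n 56 centre off [ 3.8 -1.3] ext 32.0 13.1 height 24.3 angle from marks deg (ccw+) -36.8
scene
wing n 62 centre off [ 4.4 -1.6] ext 33.4 11.7 height 23.7 angle from marks deg (ccw+) -51.3
wing n 53 centre off [ 4.1 -1.7] ext 33.4 9.8 height 24.8 angle from marks deg (ccw+) -50.7
[[[59 68 78]
  [64 75 85]
  [69 80 91]
  [69 80 91]
  [70 80 92]
  [70 81 92]]

 [[60 69 79]
  [66 76 87]
  [69 80 92]
  [70 81 91]
  [70 81 92]
  [69 81 92]]

 [[61 72 81]
  [68 79 89]
  [70 81 92]
  [71 81 92]
  [70 82 92]
  [70 81 93]]

 [[61 71 80]
  [69 80 90]
  [70 81 92]
  [70 81 92]
  [70 82 91]
  [71 83 94]]

 [[60 70 80]
  [71 82 92]
  [70 81 93]
  [71 82 92]
  [70 82 92]
  [70 82 92]]

 [[62 72 81]
  [70 81 92]
  [71 82 93]
  [71 82 92]
  [71 82 93]
  [71 83 93]]]
```

```bash
python3 - <<'E'
from h import *
n=np.array([0.123,0.0158,0.9923])
Rt=toolR(np.radians(138.2),-n); c=np.array([516.9,2.3,180.5])
rowsto(c+60*n,Rt,3)
rowsto(c+16.5*n,Rt,2,c+60*n,Rt)
E
```

```text
1.74 -2.28 1.71 -0.028 0.031 0.013; 1.66 -2.35 1.70 -0.028 0.031 0.013; 1.58 -2.41 1.68 -0.028 0.031 0.013
dist/row mm 33.38700730150609 turn deg 2.489197583496851
0.00 0.00 2.18 0.000 0.000 0.000; 0.00 0.00 2.18 0.000 0.000 0.000
dist/row mm 21.750412484838655 turn deg 0.0
```

Emit:
{"method": "move_arm", "body": {"deltas": "1.74 -2.28 1.71 -0.028 0.031 0.013; 1.66 -2.35 1.70 -0.028 0.031 0.013; 1.58 -2.41 1.68 -0.028 0.031 0.013; 0 0 0 0 0 0; 0 0 0 0 0 0", "grip": 4.5}}

```text
clock: 3.72
position: [524.5, 3.6, 240.3]
ee_rot: [-0.406, 0.912, 0.018, -0.06]
contact_force: [-0.5, 0.6, 1.0]
gripper_width: 45.5
```

```bash
python3 - <<'E'
from m import *
n=np.array([0.123,0.0158,0.9923])
Rt=toolR(np.radians(138.2),-n); c=np.array([516.9,2.3,180.5])
rowsto(c+16.5*n,Rt,2)
p,T=grab('wrist','w2.png'); 
wingfit(p,T,c,n,(18,24))
wingfit(p,T,np.array([494.3,170.2,180.5]),n,(18,24))
E
```

```text
0.02 -0.00 2.19 0.000 0.000 0.000; 0.02 -0.00 2.19 0.000 0.000 0.000
dist/row mm 21.905620160456408 turn deg 0.020917370504999727
wing n 609 centre off [-1.1 -0.8] ext 35.8 6.8 height 22.2 angle from marks deg (ccw+) -49.1
wing n 1 centre off [ 3.1 -1.2] ext nan nan height 18.1 angle from marks deg (ccw+) nanm.py:35: RuntimeWarning: Degrees of freedom <= 0 for slice
  c=L[:,:2].mean(0);w,V=np.linalg.eigh(np.cov(L[:,:2].T));e=V[:,1]
  c *= np.true_divide(1, fact)
  c *= np.true_divide(1, fact)
```

View pics/w2.png

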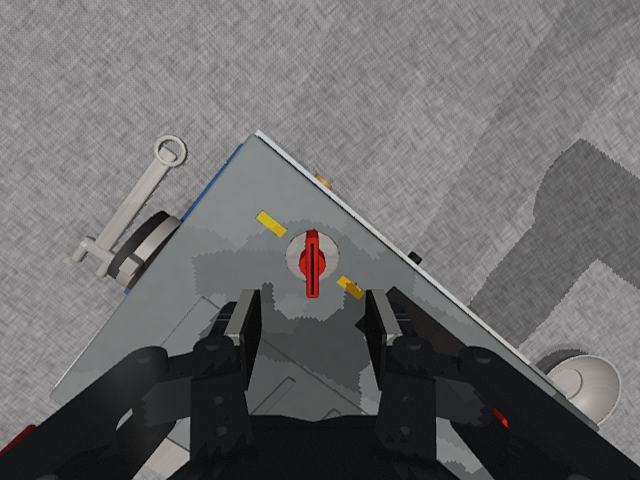

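Emit:
{"method": "move_arm", "body": {"deltas": "0.02 0 2.2 0 0 0; 0.02 0 2.2 0 0 0; 0 0 0 0 0 0; 0 0 0 0 0 0"}}

```text
clock: 4.28
position: [519.4, 2.9, 197.9]
ee_rot: [-0.407, 0.912, 0.018, -0.059]
contact_force: [0.2, -0.4, 0.7]
gripper_width: 45.2
```

Emit:
{"method": "move_arm", "body": {"deltas": "0 0 0 0 0 0; 0 0 0 0 0 0; 0 0 0 0 0 0; 0 0 0 0 0 0; 0 0 0 0 0 0; 0 0 0 0 0 0", "grip": 0}}

```text
clock: 5.03
position: [519.2, 2.3, 197.1]
ee_rot: [-0.406, 0.912, 0.018, -0.059]
contact_force: [1.1, 0.2, 5.0]
gripper_width: 4.4
```

```bash
python3 - <<'E'
from m import *
st=telemetry.read_state()
c=np.array([516.9,2.3,180.5]);n=np.array([0.123,0.0158,0.9923]);print(st['clock'],(st['position']-c).round(1),(st['position']-c)@n,st['gripper_width'],st['contact_force'],st['wrist_torque'])
grab('wrist','w3.png')
E
```

```text
5.025 [ 2.3  0.  16.6] 16.711837274041063 4.40872026511654 [1.06871281 0.15670769 5.00922257] [-0.11041254 -0.31165229  0.05420078]
```

View pics/w3.png

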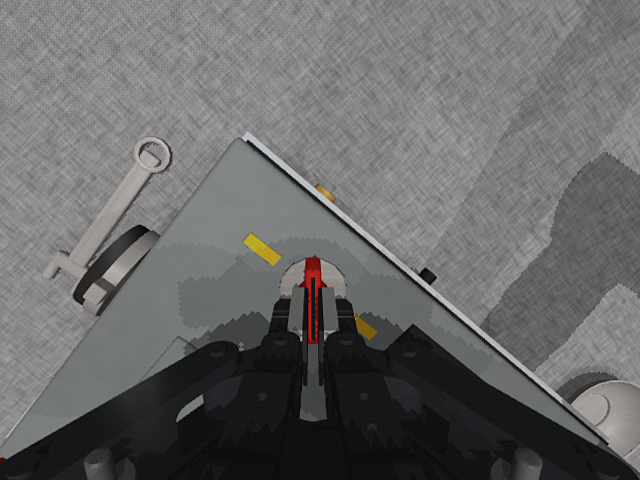

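Emit:
{"method": "move_arm", "body": {"deltas": "0 0 0 0 0 -0.143; 0 0 0 0 0 -0.143; 0 0 0 0 0 -0.143; 0 0 0 0 0 -0.143; 0 0 0 0 0 -0.143; 0 0 0 0 0 -0.149; 0 0 0 0 0 0; 0 0 0 0 0 0"}}

```text
clock: 6.08
position: [518.8, 2.4, 197.1]
ee_rot: [0.751, -0.658, -0.041, 0.047]
contact_force: [-1.2, -0.4, 5.6]
gripper_width: 3.8
```

```bash
python3 - <<'E'
from m import *
st=telemetry.read_state()
c=np.array([516.9,2.3,180.5]);n=np.array([0.123,0.0158,0.9923]);print(st['clock'],(st['position']-c).round(1),(st['position']-c)@n,st['gripper_width'],st['contact_force'],st['wrist_torque'])
y=R.from_quat(st['ee_rot']).as_matrix()[:,1];print('yang',np.degrees(np.arctan2(y[1],y[0]))%360)
grab('wrist','w4.png')
E
```

```text
6.075 [ 1.9  0.1 16.6] 16.68883449344081 3.8177786067550676 [-1.22627066 -0.38512165  5.61748325] [0.0237362  0.0054497  0.04017758]
yang 187.52491950230052
```

View pics/w4.png

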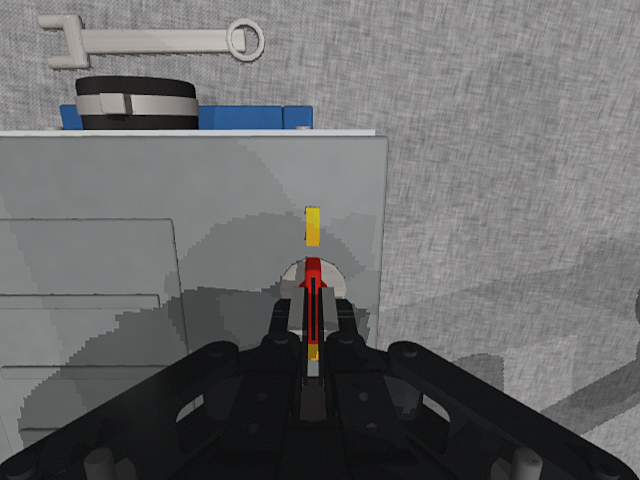

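Emit:
{"method": "move_arm", "body": {"deltas": "0 0 0 0 0 0; 0 0 0 0 0 0; 0 0 -0.5 0 0 0; 0 0 -2.5 0 0 0; 0 0 -3 0 0 0; 0 0 0 0 0 0", "grip": 4.5}}

```text
clock: 6.88
position: [527.5, 3.5, 258.4]
ee_rot: [0.751, -0.658, -0.04, 0.045]
contact_force: [0.1, -0.1, 0.3]
gripper_width: 45.0
```

```bash
python3 - <<'E'
from m import *
n=np.array([0.123,0.0158,0.9923])
c=np.array([516.9,2.3,180.5]);cl=np.array([494.3,170.2,180.5])
p,T=grab('wrist','w5.png'); wingfit(p,T,c,n,(18,24))
rowsto(cl+75*n,toolR(np.radians(146),-n),6)
E
```

```text
wing n 507 centre off [ 0.1 -1.5] ext 34.8 6.6 height 21.9 angle from marks deg (ccw+) 0.2
-2.82 0.01 0.04 -0.000 0.000 0.121; -2.80 0.35 0.03 -0.000 0.000 0.121; -2.74 0.69 0.03 -0.000 0.000 0.121; -2.64 1.01 0.03 -0.000 0.000 0.121; -2.49 1.32 0.03 -0.000 0.000 0.121; -2.31 1.62 0.03 -0.000 0.000 0.121
dist/row mm 28.238027859622544 turn deg 6.9532203070317085
```

View pics/w5.png

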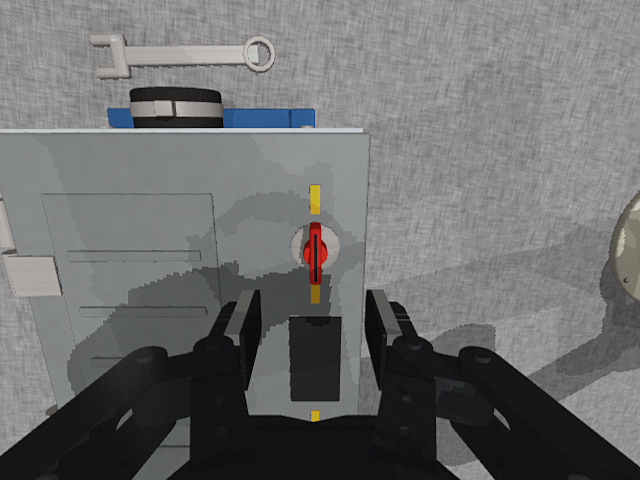

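The right wing (315, 253) now lies in line with its yellow marks (measured 0.2° off). Next, the left one.

Emit:
{"method": "move_arm", "body": {"deltas": "-2.82 0 0 0 0 0.121; -2.8 0.35 0 0 0 0.121; -2.74 0.7 0 0 0 0.121; -2.64 1.0 0 0 0 0.121; -2.5 1.32 0 0 0 0.121; -2.31 1.62 0 0 0 0.121; 0 0 0 0 0 0; 0 0 0 0 0 0"}}

```text
clock: 7.92
position: [502.9, 170.7, 255.4]
ee_rot: [-0.468, 0.881, 0.022, -0.059]
contact_force: [0.0, -0.9, 0.3]
gripper_width: 45.1
```

```bash
python3 - <<'E'
from m import *
n=np.array([0.123,0.0158,0.9923])
cl=np.array([494.3,170.2,180.5])
p,T=analyse('wrist','w6.png'); wingfit(p,T,cl,n,(18,24));print(telemetry.read_state()['clock'])
E
```

```text
wrist yel 395 mean [512.8  33.1 180.4] rect c [512.9  33. ] size [ 6.2 18.3] ang 96.7 ztop [179.2 180.4 181.6]
wrist yel 279 mean [498.6 140.  180.4] rect c [498.6 140.3] size [ 6.3 18.2] ang 97.7 ztop [179.1 180.5 181.5]
wrist yel 204 mean [490.3 201.1 180.5] rect c [490.3 201.4] size [ 5.6 17.9] ang 97.2 ztop [179.5 180.5 181.5]
wrist red 1504 mean [516.5   8.4 196.4] rect c [518.6   7.1] size [27.4 13.9] ang 81.9 ztop [187.2 197.7 201.2]
wrist red 839 mean [495.1 169.1 198.2] rect c [495.7 170.7] size [35.7 12.5] ang 56.4 ztop [190.8 199.5 201.7]
wing n 544 centre off [-0.7 -0.4] ext 35.4 6.9 height 22.1 angle from marks deg (ccw+) -36.8
7.975
```

View pics/w6.png

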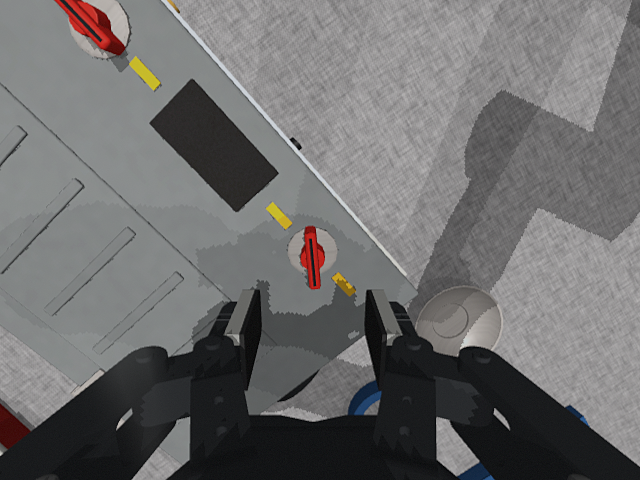

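```bash
python3 - <<'E'
from m import *
n=np.array([0.123,0.0158,0.9923])
cl=np.array([494.4,170.4,180.5])
rowsto(cl+17*n,toolR(np.radians(150.9),-n),3)
E
```

```text
-0.04 -0.00 1.95 0.001 -0.000 -0.028; -0.04 -0.00 1.95 0.001 -0.000 -0.028; -0.04 -0.00 1.95 0.001 -0.000 -0.028
dist/row mm 19.537107599298967 turn deg 1.5913886137689133
```

Emit:
{"method": "move_arm", "body": {"deltas": "-0.04 0 1.95 0 0 -0.028; -0.04 0 1.95 0 0 -0.028; -0.04 0 1.95 0 0 -0.028; 0 0 0 0 0 0; 0 0 0 0 0 0"}}

```text
clock: 8.6
position: [497.4, 171.0, 198.8]
ee_rot: [-0.504, 0.861, 0.025, -0.057]
contact_force: [1.0, 0.8, 0.8]
gripper_width: 44.9
```

Emit:
{"method": "move_arm", "body": {"deltas": "0 0 0 0 0 0; 0 0 0 0 0 0; 0 0 0 0 0 0; 0 0 0 0 0 0; 0 0 0 0 0 0; 0 0 0 0 0 0", "grip": 0}}

```text
clock: 9.35
position: [497.1, 171.4, 198.6]
ee_rot: [-0.505, 0.861, 0.025, -0.057]
contact_force: [0.1, 0.5, 4.6]
gripper_width: 3.6
```

Emit:
{"method": "move_arm", "body": {"deltas": "0 0 0 0 0 -0.128; 0 0 0 0 0 -0.128; 0 0 0 0 0 -0.128; 0 0 0 0 0 -0.128; 0 0 0 0 0 -0.131; 0 0 0 0 0 0; 0 0 0 0 0 0"}}

```text
clock: 10.22
position: [496.5, 171.5, 198.6]
ee_rot: [0.751, -0.658, -0.042, 0.047]
contact_force: [-1.5, 0.0, 5.9]
gripper_width: 3.4
```

```bash
python3 - <<'E'
from m import *
st=telemetry.read_state()
c=np.array([494.4,170.4,180.5]);n=np.array([0.123,0.0158,0.9923]);print(st['clock'],(st['position']-c).round(1),(st['position']-c)@n,st['gripper_width'],st['contact_force'],st['wrist_torque'])
y=R.from_quat(st['ee_rot']).as_matrix()[:,1];print('yang',np.degrees(np.arctan2(y[1],y[0]))%360)
grab('wrist','w7.png')
E
```

```text
10.225 [ 2.1  1.1 18.1] 18.269699969402193 3.4275103294637175 [-1.53774117  0.01294928  5.8607463 ] [ 0.12379435  0.51921231 -0.00253593]
yang 187.58257978609686
```

View pics/w7.png

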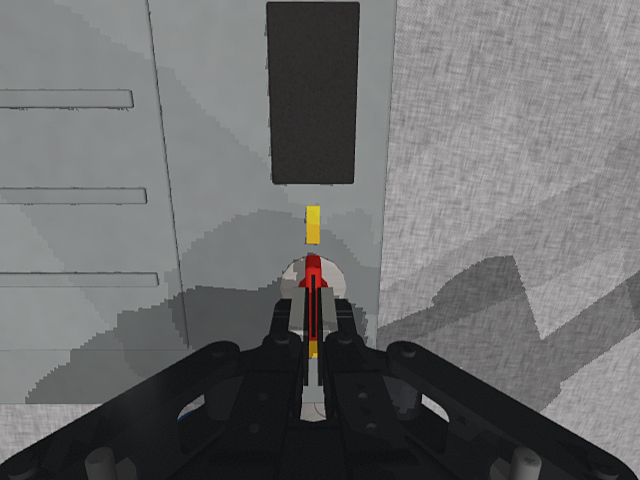

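Emit:
{"method": "move_arm", "body": {"deltas": "0 0 0 0 0 0; 0 0 0 0 0 0; 0 0 -0.5 0 0 0; 0 0 -2.5 0 0 0; 0 0 -3 0 0 0; 0 0 0 0 0 0", "grip": 4.5}}

```text
clock: 11.02
position: [505.7, 172.8, 260.1]
ee_rot: [0.751, -0.658, -0.041, 0.044]
contact_force: [-0.5, -0.6, 0.5]
gripper_width: 45.2
```

```bash
python3 - <<'E'
from m import *
n=np.array([0.123,0.0158,0.9923])
cl=np.array([494.4,170.4,180.5])
p,T=grab('wrist','w8.png'); wingfit(p,T,cl,n,(18,24))
Rt=toolR(np.radians(187.7))
rowsto([505.6,86.3,215],Rt,5)
E
```

```text
wing n 486 centre off [ 0.2 -0.9] ext 35.8 6.6 height 21.6 angle from marks deg (ccw+) 0.3
1.71 0.10 0.88 0.025 0.001 -0.001; 1.71 0.12 0.88 0.025 0.001 -0.001; 1.71 0.14 0.88 0.025 0.001 -0.001; 1.71 0.17 0.88 0.025 0.001 -0.001; 1.71 0.19 0.87 0.025 0.001 -0.001
dist/row mm 19.306428664818576 turn deg 1.414323834509901
```

View pics/w8.png

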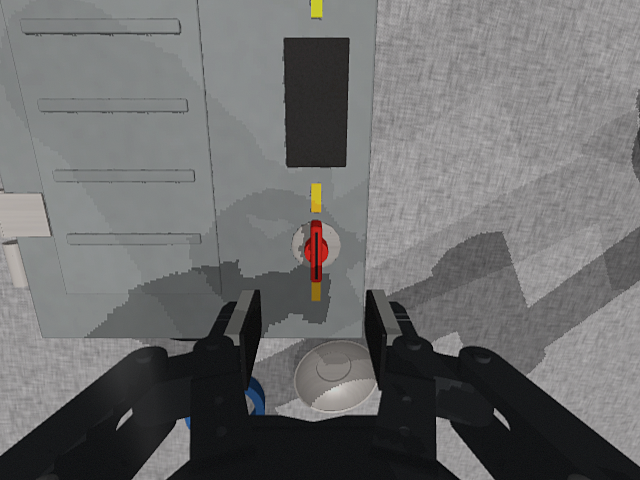

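The left wing (316, 250) is in line too (0.3° off). Now over the push pad, with the gripper shut.

Emit:
{"method": "move_arm", "body": {"deltas": "1.71 0.1 0.88 0.025 0 0; 1.71 0.12 0.88 0.025 0 0; 1.71 0.14 0.88 0.025 0 0; 1.71 0.17 0.88 0.025 0 0; 1.71 0.19 0.88 0.025 0 0; 0 0 0 0 0 0; 0 0 0 0 0 0; 0 0 0 0 0 0", "grip": 0}}

```text
clock: 12.08
position: [505.4, 86.7, 214.2]
ee_rot: [0.752, -0.659, -0.001, -0.0]
contact_force: [-0.5, 0.4, 0.4]
gripper_width: -0.1
```

```bash
python3 - <<'E'
from m import *
st=telemetry.read_state();print(st['clock'],st['gripper_width'])
p,T=grab('wrist','w9.png')
for t in ['push_pad']: print([(np.round(b['point'],1).tolist(),round(b['p'],2)) for b in eyes.boxes_of(p,t)][:3])
for q in ([506,86.4,183.5],[503.5,86.1,159.3]): print(proj(p,T,q))
rowsto([505.6,86.3,188],toolR(np.radians(187.7)),2)
rowsto([503.5,86.1,162],toolR(np.radians(187.7)),6,np.array([505.6,86.3,188]),toolR(np.radians(187.7)))
E
```

```text
12.075 -0.06850603582771574
[([580.5, 46.1, 174.3], 0.84)]
(np.float64(311.79060403372216), np.float64(275.8348659841739))
(np.float64(316.2196404240809), np.float64(259.10541493464336))
0.02 -0.01 1.31 0.000 0.001 -0.001; 0.02 -0.01 1.31 0.000 0.001 -0.001
dist/row mm 13.094902125432514 turn deg 0.06734849169047215
-0.00 0.04 0.43 0.000 0.000 0.000; -0.00 0.04 0.43 0.000 0.000 0.000; -0.00 0.04 0.43 0.000 0.000 0.000; -0.00 0.04 0.43 0.000 0.000 0.000; -0.00 0.04 0.43 0.000 0.000 0.000; -0.00 0.04 0.43 0.000 0.000 0.000
dist/row mm 4.347572758320312 turn deg 0.0
```

View pics/w9.png

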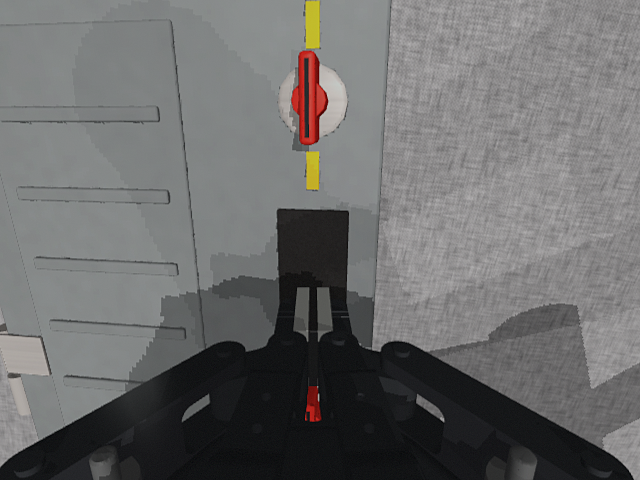

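Emit:
{"method": "move_arm", "body": {"deltas": "0 0 1.3 0 0 0; 0 0 1.2 0 0 0; 0 0.04 0.4 0 0 0; 0 0.04 0.4 0 0 0; 0 0.04 0.4 0 0 0; 0 0.04 0.4 0 0 0; 0 0 0 0 0 0"}}

```text
clock: 13.05
position: [502.4, 85.6, 173.7]
ee_rot: [0.752, -0.659, -0.001, 0.001]
contact_force: [-5.9, 1.5, 7.1]
gripper_width: 0.0
```

Emit:
{"method": "move_arm", "body": {"deltas": "0 0.04 0.4 0 0 0; 0 0.04 0.4 0 0 0; 0 0 0.2 0 0 0; 0 0 0 0 0 0; 0 0 0 0 0 0"}}

```text
clock: 13.68
position: [502.1, 85.6, 164.2]
ee_rot: [0.752, -0.659, -0.001, 0.0]
contact_force: [-5.0, 0.2, 7.3]
gripper_width: 0.1
```

Emit:
{"method": "move_arm", "body": {"deltas": "0 0 0.2 0 0 0; 0 0 0.2 0 0 0; 0 0 0.1 0 0 0; 0 0 0 0 0 0; 0 0 0 0 0 0"}}

```text
clock: 14.3
position: [501.9, 85.5, 159.2]
ee_rot: [0.752, -0.659, -0.001, 0.001]
contact_force: [-5.1, -0.4, 8.0]
gripper_width: -0.1
```

Emit:
{"method": "move_arm", "body": {"deltas": "0 0 0.1 0 0 0; 0 0 0 0 0 0"}}

```text
clock: 14.55
position: [501.9, 85.5, 159.0]
ee_rot: [0.752, -0.659, -0.001, 0.0]
contact_force: [-6.8, 0.0, 12.8]
gripper_width: -0.1
```

Emit:
{"method": "move_arm", "body": {"deltas": "0 0 0.1 0 0 0; 0 0 0 0 0 0"}}

```text
clock: 14.8
position: [501.9, 85.5, 158.8]
ee_rot: [0.752, -0.659, -0.0, 0.0]
contact_force: [-7.7, 1.1, 16.9]
gripper_width: 0.3
```

Emit:
{"method": "move_arm", "body": {"deltas": "0 0.1 0.1 0 0 0; 0 0 0 0 0 0; 0 0 0 0 0 0"}}

```text
clock: 15.18
position: [501.9, 85.6, 158.8]
ee_rot: [0.753, -0.658, 0.0, -0.001]
contact_force: [-8.6, -0.1, 19.8]
gripper_width: -0.2
```

```bash
python3 - <<'E'
from m import *
st=telemetry.read_state();print(st['clock'],st['contact_force'],st['position'])
for nm in('scene','wrist','top'):
    p,T=grab(nm,'f_'+nm+'.png')
    v,u=np.mgrid[0:480:2,0:640:2];P=np.array([world(p,T,a,b) for a,b in zip(u.ravel(),v.ravel()) if p['range_z'][b,a]>0])
    a0=np.radians(97.7);ey=np.array([np.cos(a0),np.sin(a0)]);ex=np.array([ey[1],-ey[0]])
    q=P[:,:2]-[503,86.3];a=q@ex;b=q@ey
    s=P[(a>-20)&(a<160)&(abs(b)<145)&(P[:,2]>145)&(P[:,2]<175)]
    for _ in range(6):
        c=s.mean(0);n=np.linalg.svd(s-c,full_matrices=False)[2][2];n*=np.sign(n[2]);d=(s-c)@n;s=s[abs(d)<max(.8,1.5*d.std())]
    print(nm,c.round(1),len(s),d.std().round(2),'tilt about hinge',round(n[:2]@ex,4),'other',round(n[:2]@ey,4),'z at free edge',round(c[2]-(n[:2]@(np.array([503,86.3])-c[:2]))/n[2],1))
E
python3 - <<'E'
import cv2
a=cv2.imread('pics/f_scene.png')[180:350,260:490];cv2.imwrite('pics/zf.png',cv2.resize(a,None,fx=3.4,fy=3.4,interpolation=cv2.INTER_CUBIC))
a=cv2.imread('pics/f_top.png')[165:315,190:400];cv2.imwrite('pics/zft.png',cv2.resize(a,None,fx=3.8,fy=3.8,interpolation=cv2.INTER_CUBIC))
E
```

```text
15.175 [-8.56784541 -0.0523616  19.80933336] [501.89664101  85.55310705 158.75581743]
scene [577.8  98.8 157.6] 1070 0.72 tilt about hinge -0.0179 other 0.0029 z at free edge 156.2
wrist [572.9  48.3 156.5] 17140 0.45 tilt about hinge -0.0249 other 0.0019 z at free edge 154.8
top [592.6  73.8 158.6] 779 0.75 tilt about hinge -0.0146 other -0.0012 z at free edge 157.4
```

View pics/zf.png

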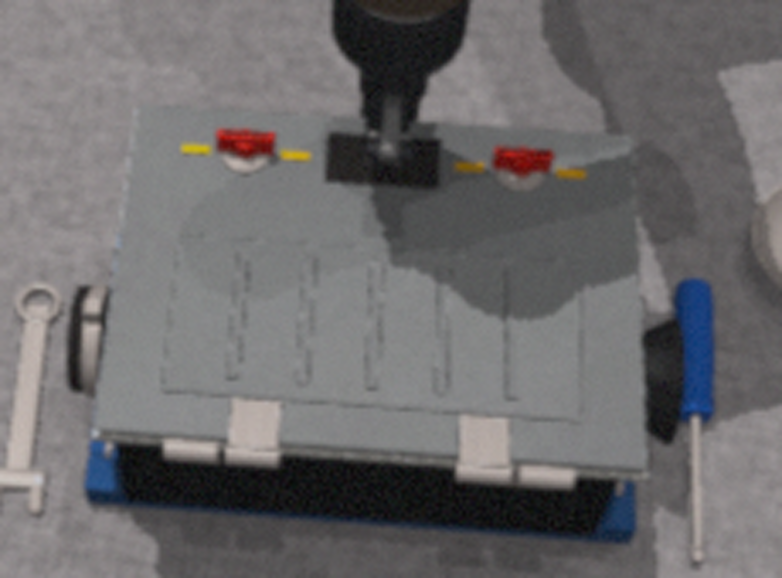

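View pics/zft.png

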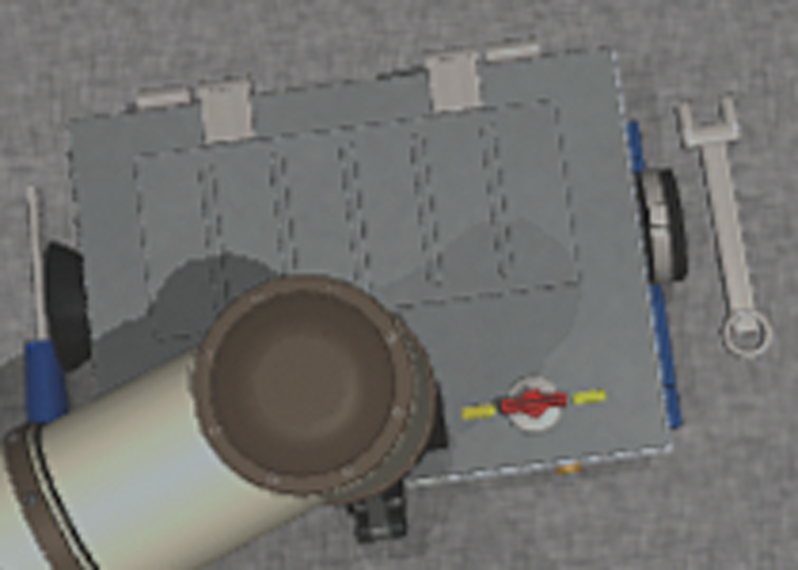

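View pics/f_wrist.png

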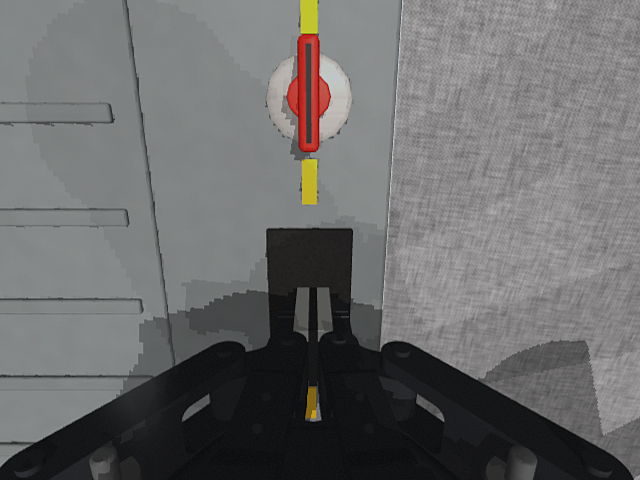

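Emit:
{"method": "move_arm", "body": {"deltas": "0 0 0 0 0 0; 0 0 0 0 0 0; 0 0 0 0 0 0; 0 0 0 0 0 0"}}

```text
clock: 15.82
position: [501.9, 85.5, 158.8]
ee_rot: [0.753, -0.658, 0.0, -0.001]
contact_force: [-9.2, 0.2, 19.8]
gripper_width: -0.1
```

```bash
python3 - <<'E'
from h import *
s=telemetry.read_state();print(s['clock'],s['position'],s['contact_force'],s['joint_vel'].round(3))
print(arm.job_done())
E
```

```text
15.825 [501.8747883   85.54428838 158.75064748] [-9.20626392  0.19220255 19.75819622] [ 0.     0.001  0.001 -0.    -0.     0.   ]
the job is handed in; nothing more can be done
None
```

Both fasteners are in line with their yellow marks, and the cover is shut and still held down on the push pad. I handed the job in at 15.8 s.

- **Fasteners:** I turned the right one about 49° and the left one about 37° counter-clockwise. The wrist camera then read them 0.2° and 0.3° off the marks. In the last pictures both still look in line.
- **Cover:** The fingertips stopped hard at z = 158.8 mm. The pad top should be at 159 mm when shut, and about 11 mm higher if a tang were standing on the frame. The hold is steady at about 20 N down, against the 8 N needed, with about 9 N sideways from friction on the pad.
- **Other things:** The spanner and screwdriver look unmoved. I did not check the positions of the other bench items, but the arm passed well clear above them.
- **Check that disagreed:** Plane fits to the shut cover showed 0.015 to 0.025 rad past shut. I put this down to the ribs and hinge leaves being in the fit, since the fingertip height and the hard stop both say it is flush.
- **Grip reading:** The gripper read about 4 mm on the 7 mm wings. Both wings still turned as commanded.

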